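# Shift the rover's gear selector into third

## Task

The tracked rover's gear selector stands on the bench with its lever in the left-hand limb of the H-shaped gate. With the fingertips, push the lever to the neutral cross channel, push it across to the right and then push it forward (away from the robot) fully home into the third slot, the far right one, without dipping into fourth on the way; then leave it there. Push gently and do not grip the lever, and leave the servo, the spool and the jar where they stand.

Things in the scene. Friction and masses are not known exactly. Their poses are not given: they have to be found in the camera images.
- console: grey selector box, 170 (x) by 140 (y) by 82 mm high, bolted to the bench on two dark strips 190 mm long. Origin: centre of its underside, on the bench. Its +x is forward (away from the robot, turned up to 0.4 rad), +y is left. On top an 8 mm aluminium gate plate, 130 by 104 mm, with an H-shaped opening; its top is 90 mm above the bench.
- gate_mid (a point): centre of the H, on the plate's top. Limbs: 18 mm wide, 66 mm long fore and aft, centrelines 16 mm left and right of here, joined at the middle by the 22 mm wide neutral cross channel; the tongues between have rounded corners. Slots as in a car: first left forward, second left back, third right forward, fourth right back (marked by 1 to 4 rivet heads). Axes as the console's.
- knob (a point): centre of the lever's black ball knob, 40 mm in diameter, on a 12 mm steel stick that pivots 80 mm below gate_mid; the knob's centre is 155 mm from the pivot, so 165 mm above the bench when upright. At the slots' ends it is about 47 mm forward or back of the middle, in the limbs about 26 to 36 mm left or right of it.
- lever_across (a joint): sideways lean of the lever (rad): 0 in the middle, positive to the console's right (its -y), stops at -0.235 and +0.235. Left limb: -0.235 to -0.17; right limb: 0.17 to 0.235. No spring: dry friction, about 3 N at the knob, keeps the lever where it is left. Starts in the left limb. Over 30 N from the fingers is too rough.
- lever_fore (a joint): forward lean of the lever (rad): 0 in neutral, positive forward (console's +x), stops at -0.31 and +0.31, the slots' ends. It crosses from limb to limb only within about 0.06 of 0 (rounded corners help a little). About 3 N at the knob moves it, no spring. Starts anywhere in the left limb: first, second or between.
- servo_mid (a point): centre of a loose black servo motor, 54 by 20 by 41 mm high, on the bench near the console; bystander. Centre 18 mm up.
- spool_mid (a point): centre of a loose metal spool, 54 mm in diameter, 45 mm high, on the bench; bystander. Centre 22.5 mm up.
- jar_mid (a point): centre of a loose closed jar, 48 mm in diameter, 65 mm high, on the bench; bystander. Centre 32.5 mm up.
Not all that is in view belongs to the job. There is more than one size of the console; the job needs the largest.

How it is judged:
By the outcome, as a careful person would: the job done as asked, in the order asked, and still so for the second after the job is handed in, with the robot touching nothing.
It also fails if it takes over 58 s, if anything falls off the work surface, if the arm or the gripper's body presses on something with over 40 N, if the wrist force passes 120 N, or if a joint passes its speed limit or range.

## Robot

A 6-joint arm with a two-finger parallel gripper is mounted at the origin on the work surface. World frame = base frame: x ahead of the robot, y to its left, z up, the work surface at z = 0. Lengths are in mm, angles in rad, forces in N, time in s.
With the tool pointing down it reaches from about 400 to 925 mm from the base axis. Payload 12.5 kg.
Tool frame: the origin (TCP) lies between the finger pads; the fingertips stand 19 mm ahead of it and the grasp point (between the pads) is the TCP (env.tips_ahead is the distance from the TCP to the fingertips, in mm); z points along the fingers, y is the line along which they close (so a half turn about z gives the same grasp; the last joint's range is limited). The gripper opens to 95 mm and grips with 3 to 60 N. Pads are 20 mm wide; open, the fingers measure 119 mm over their backs; the gripper's body (75 mm by 180 mm) begins 59 mm behind the grasp point.
Start: joints at [-1.347, 0.491, 1.559, -0, 1.092, -0.106], TCP at [202.431, -591.326, 233.661] pointing down, gripper open.
Joint ranges: [-3.1, 3.1], [-0.84, 2.19], [0.05, 2.79], [-1.13, 4.28], [0.06, 2.93], [-2.69, 2.69]. Speed limits (rad/s): [2.22, 2.22, 2.79, 3.14, 3.14, 3.14].

## Interface

Orientations are given as [roll, pitch, yaw] about the fixed x, y, z axes, in that order (R = Rz(yaw) Ry(pitch) Rx(roll)).
In Python, from cell import env gives the robot as it stands.
- The arm moves only by the shell command python3 -m crank 'ROWS'. ROWS is JSON, a list of rows, each a list of 5 numbers: the shift along the tool's x, y, z in mm, then the turn about the tool's z in degrees, then the finger opening in mm, from 0 to 95.1. In form: [[dx, dy, dz, yaw, grip], ...]. A call has 1 to 10 rows; each row is the pose to reach, as a shift and turn from the pose commanded when the call began, along the tool's axes at that moment; what a row does not reach only later rows make up. A row lasts 1/12 s, in which the tool goes at most 41.7 mm and 7.16 degrees, less where a joint would pass 70% of its speed; a pose out of reach is approached as far as the arm can. A call with a gripper value outside its range is refused whole. The fingers move at their own pace and stop on an object; the grip force is fixed at half the most. Time passes only in rows, so rows that repeat a pose let the fingers close. It gives the time, the measured TCP pose, the force, the opening and the grip force at its end, in the units of the state.
- env.state(): the state, without advancing time (a new reading comes with each control period).
- env.read_camera(name): name is "scene" or "side" or "wrist"; returns a dict with "img" (384x512x3 uint8, blue, green, red), "K" (3x3 intrinsics, pixels), "pose" (4x4, takes a point from camera to world coordinates). Camera axes: x right, y down, z forward; pixel columns grow to the right and rows downward; lengths in mm; the calibration is good to about 2 mm. The wrist camera is an equidistant fisheye: a pixel r from the principal point sees the ray r / f radians off the axis. A picture is of the moment at which its call begins. There is no depth.
- env.job_done(): hands the job in; it is judged then, once.
The state is a dict: "t": time; "joints": joint angles; "qvel": joint speeds; "tau": joint torques, N m; "eef_pos": TCP position; "tcp_rot": TCP orientation; "ft_force": force on the tool from outside, world axes, zero at the start; "moment": the same for the moment, N m; "opening": opening from 0.0 (shut) to 1.0 (fully open); "grip_force": force on a finger pad.
Only numpy, scipy, OpenCV 4.12 (cv2) and the standard library are available. Lean on these libraries where they do the work, as an engineer would, in place of code of your own. Each camera call takes 0.05 s, during which the arm holds its last target. There are 200 camera calls.

## Working session

There is one attempt and no reset: what is moved stays moved. The work goes in short steps, Python scripts to look and compute and a shell command to move; the robot and the scene stay as the last step left them, time stands still between calls to the robot, and variables do not carry over. Pictures are saved under pics/ and viewed, at most 10 in all, crops included, and the job is handed in when it is done.

```bash
mkdir -p pics; python3 - <<'E'
from cell import env
import cv2,numpy as np
s=env.state();print(s['t'],s['eef_pos'],s['tcp_rot'],s['opening'])
for n in("scene","side"):
    c=env.read_camera(n);cv2.imwrite(f"pics/{n}0.png",c["img"]);print(n,c["K"].tolist(),np.round(c["pose"],4).tolist())
    np.savez(f"pics/{n}0.npz",**c)
E
```

```text
0.0 [ 202.36778011 -591.10115537  233.05298389] [-3.14048339e+00 -1.03664514e-04  3.29790192e-01] 0.9987961861198481
scene [[433.2743545443021, 0.0, 262.09213588234115], [0.0, 433.2743545443021, 199.06971970611283], [0.0, 0.0, 1.0]] [[0.1944, 0.6492, -0.7354, 1416.399], [0.9807, -0.1441, 0.132, -91.2912], [-0.0203, -0.7468, -0.6647, 897.923], [0.0, 0.0, 0.0, 1.0]]
side [[391.09431470873716, 0.0, 258.3974047247187], [0.0, 391.09431470873716, 190.8471937558211], [0.0, 0.0, 1.0]] [[-0.9039, -0.262, 0.3382, 217.653], [-0.4277, 0.5348, -0.7287, 780.6691], [0.0101, -0.8033, -0.5955, 716.5801], [0.0, 0.0, 0.0, 1.0]]
```

View pics/scene0.png

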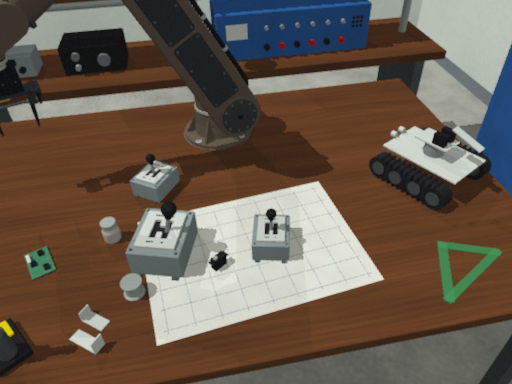

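View pics/side0.png

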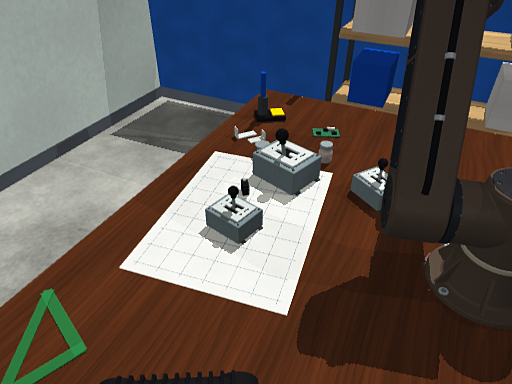

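The scene view shows the largest console around (163,240) with its knob near (169,209), the jar at (110,230), the spool at (132,288) and the servo at (218,260). In the side view its knob is near (282,134). I'll enlarge both.

```bash
cat > h.py <<'E'
import numpy as np,cv2
def ray(c,u,v):
    K,P=c["K"],c["pose"];d=P[:3,:3]@np.linalg.solve(K,[u,v,1.]);return P[:3,3],d/np.linalg.norm(d)
def onz(c,u,v,z):
    o,d=ray(c,u,v);return o+d*(z-o[2])/d[2]
def tri(a,b):
    A=np.zeros((3,3));r=np.zeros(3)
    for o,d in(a,b):
        M=np.eye(3)-np.outer(d,d);A+=M;r+=M@o
    p=np.linalg.solve(A,r);return p,[np.linalg.norm((np.eye(3)-np.outer(d,d))@(p-o)) for o,d in(a,b)]
def proj(c,p):
    P=c["pose"];q=c["K"]@(P[:3,:3].T@(np.asarray(p)-P[:3,3]));return q[:2]/q[2]
E
python3 - <<'E'
import cv2,numpy as np
a=cv2.imread("pics/scene0.png")[190:310,90:240];b=cv2.imread("pics/side0.png")[115:205,235:350]
a=cv2.resize(a,(500,400),interpolation=cv2.INTER_CUBIC);b=cv2.resize(b,(300,235),interpolation=cv2.INTER_CUBIC)
cv2.imwrite("pics/a.png",cv2.resize(cv2.imread("pics/scene0.png")[190:310,90:240],(750,600),interpolation=cv2.INTER_CUBIC))
cv2.imwrite("pics/b.png",cv2.resize(cv2.imread("pics/side0.png")[115:205,235:350],(690,540),interpolation=cv2.INTER_CUBIC))
E
```

```text
(no output)
```

View pics/a.png

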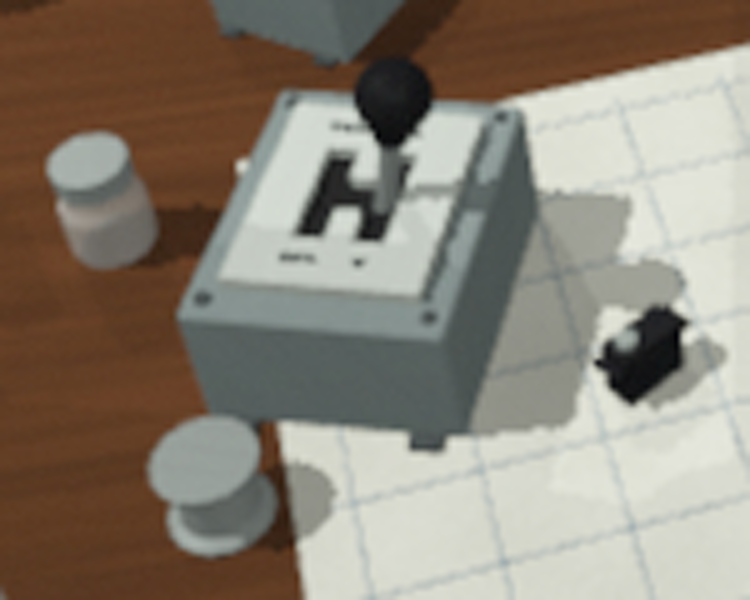

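View pics/b.png

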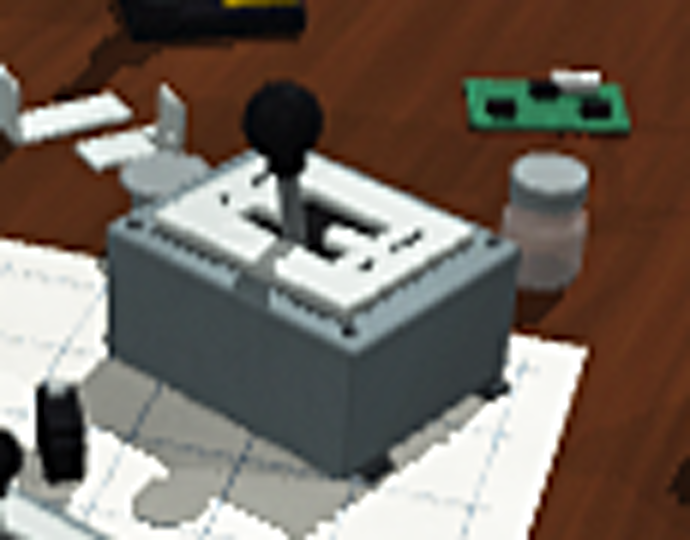

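The lever stands in the left limb (right in the scene view), with the knob at crop (394,97) in the scene view and (284,118) in the side view. The gate plate corners are visible too, so I'll compute poses.

```bash
python3 - <<'E'
from h import *
L=lambda n:dict(np.load(f"pics/{n}0.npz"))
c,s=L("scene"),L("side")
S=lambda x,y:(90+x/5-.4,190+y/5-.4)
T=lambda x,y:(235+x/6-.42,115+y/6-.42)
def frame(ps):
    ps=np.array(ps)[:,:2];m=ps.mean(0)
    e=(ps[2]-ps[1])+(ps[3]-ps[0]);f=(ps[1]-ps[0])+(ps[2]-ps[3])
    return m,np.arctan2(e[1],e[0]),np.arctan2(f[1],f[0])-np.pi/2,np.linalg.norm(e)/2,np.linalg.norm(f)/2
print("box scene",frame([onz(c,*S(*p),82) for p in[(278,90),(522,108),(443,335),(180,317)]]))
print("plate scene",frame([onz(c,*S(*p),90) for p in[(297,102),(490,115),(430,297),(218,281)]]))
# side: order back-right, back-left, front-left, front-right
m=[onz(s,*T(*p),82) for p in[(518,243),(350,352),(108,225)]];print("box side",m,(m[0]+m[2])/2)
# colour mask knob
k,r=tri(ray(c,*S(394,97)),ray(s,*T(284,118)));print("knob",k,r)
fr=frame([onz(c,*S(*p),90) for p in[(297,102),(490,115),(430,297),(218,281)]])
for m,a in((fr[0],fr[1]),):
    d=k[:2]-m;R=np.array([[np.cos(a),np.sin(a)],[-np.sin(a),np.cos(a)]]);print("knob in console",R@d)
for n,p,z in(("jar",(88,155),65),("spool",(204,455),45),("servo",(645,350),25)):print(n,onz(c,*S(*p),z))
E
```

```text
box scene (array([ 579.6199712 , -213.66369874]), np.float64(-0.3025930370284895), np.float64(-0.3116769668117798), np.float64(166.32916053069988), np.float64(137.4390487809138))
plate scene (array([ 579.55344487, -211.04002291]), np.float64(-0.2988250623869564), np.float64(-0.31219976270823824), np.float64(132.500031477972), np.float64(109.33881853655994))
box side [array([ 483.05662058, -250.88981998,   82.        ]), array([ 524.68204784, -117.6090914 ,   82.        ]), array([ 682.00320722, -172.83704439,   82.        ])] [ 582.5299139  -211.86343218   82.        ]
knob [ 589.65457799 -181.53822179  163.16227504] [np.float64(0.2460370043889035), np.float64(0.24603700438882686)]
knob in console [ 0.96822394 31.16811997]
jar [ 489.89990638 -361.99627452   65.        ]
spool [ 698.80773149 -297.49137422   45.        ]
servo [660.4969316  -75.98960021  25.        ]
```

The console is at about (580,-212) with yaw -0.306. The knob is about 31 mm left of the middle and 1 mm forward, so it is practically at neutral. Next I close the fingers, turn square to the console and go above the knob's left side.

```bash
cat > w.py <<'E'
import numpy as np,sys
from cell import env
s=env.state();p=np.array(s["eef_pos"]);y=s["tcp_rot"][2]
M=np.array([580.5,-212.]);a=-.306
R=np.array([[np.cos(a),-np.sin(a)],[np.sin(a),np.cos(a)]])
print("t",s["t"],"tcp",p.round(1),"yaw",round(y,3),"console",(R.T@(p[:2]-M)).round(1),"F",np.round(R.T@s["ft_force"][:2],1),round(s["ft_force"][2],1),"op",round(s["opening"],3),"j6",s["joints"][5])
if len(sys.argv)>3:
    g=np.array([float(v) for v in sys.argv[1:4]]);d=M+R@g[:2]-p[:2]
    print("tool d",np.round([d@[np.cos(y),np.sin(y)],d@[np.sin(y),-np.cos(y)],p[2]-g[2]],1),"turn",np.degrees(y-a).round(1))
E
python3 -m crank '[[530,-303,-17,36.4,0],[530,-303,-17,36.4,0],[530,-303,-17,36.4,0],[530,-303,-17,36.4,0],[530,-303,-17,36.4,0],[530,-303,-17,36.4,0],[530,-303,-17,36.4,0],[530,-303,-17,36.4,0],[530,-303,-17,36.4,0],[530,-303,-17,36.4,0]]'
python3 w.py 0 83 250
```

```text
t: 0.93
eef_pos: [474.4, -281.7, 245.0]
tcp_rot: [-3.142, 0.0, -0.306]
ft_force: [-0.3, -2.0, -0.7]
opening: 0.355
grip_force: 0.0
t 0.9333 tcp [ 474.4 -281.7  245. ] yaw -0.306 console [-80.2 -98.4] F [ 0.3 -2. ] -0.7 op 0.355 j6 1.2209556444588998
tool d [  80.3 -181.4   -5. ] turn 0.0
```

```bash
python3 -m crank '[[80,-181,-3,0,0],[80,-181,-3,0,0],[80,-181,-3,0,0],[80,-181,-3,0,0],[80,-181,-3,0,0],[80,-181,-3,0,0],[80,-181,-3,0,0],[80,-181,-3,0,0]]'
python3 w.py 0 83 163; python3 - <<'E'
from cell import env
import cv2
c=env.read_camera("wrist");cv2.imwrite("pics/w1.png",c["img"])
import numpy as np;np.savez("pics/w1.npz",**c);print(c["K"][0,0],c["pose"].round(3))
E
```

```text
t: 1.6
eef_pos: [603.7, -135.1, 247.7]
tcp_rot: [3.141, 0.001, -0.305]
ft_force: [0.4, 0.1, 0.4]
opening: 0.006
grip_force: 0.0
t 1.6 tcp [ 603.7 -135.1  247.7] yaw -0.305 console [-1.  80.3] F [0.3 0.3] 0.4 op 0.006 j6 1.5493179642964376
tool d [ 1.  -2.7 84.7] turn 0.1
297.3186396354542 [[-3.00000e-01 -9.16000e-01 -2.67000e-01  6.78166e+02]
 [-9.54000e-01  2.89000e-01  8.30000e-02 -1.57910e+02]
 [ 1.00000e-03  2.79000e-01 -9.60000e-01  3.98270e+02]
 [ 0.00000e+00  0.00000e+00  0.00000e+00  1.00000e+00]]
```

View pics/w1.png

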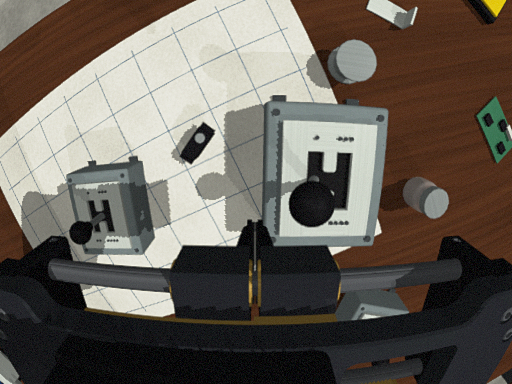

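The wrist view shows the H at about (330,180), the knob at (312,203), and the lever in the left limb. The fingertips are clear of it, at its left. One refinement follows.

```bash
python3 - <<'E'
from h import *
c=dict(np.load("pics/w1.npz"));K,P=c["K"],c["pose"]
def oz(u,v,z):
    x,y=(u-K[0,2])/K[0,0],(v-K[1,2])/K[1,1];r=np.hypot(x,y);d=P[:3,:3]@[np.sin(r)*x/r,np.sin(r)*y/r,np.cos(r)];o=P[:3,3];return (o+d*(z-o[2])/d[2])[:2]
M=np.array([580.5,-212.]);a=-.306;R=np.array([[np.cos(a),-np.sin(a)],[np.sin(a),np.cos(a)]])
f=lambda u,v,z:(R.T@(oz(u,v,z)-M)).round(1)
g=cv2.cvtColor(c["img"],cv2.COLOR_BGR2GRAY);m=(g<45).astype(np.uint8);m[:165]=0;m[240:]=0;m[:,:275]=0;m[:,335:]=0
h=cv2.HoughCircles(cv2.GaussianBlur(g,(5,5),1),cv2.HOUGH_GRADIENT,1,100,param1=80,param2=15,minRadius=18,maxRadius=28);print(h)
print("knob",f(312,203,163))
for p in[(281,121),(376,122)]:print("plate front",f(*p,90))
for p in[(308,152),(323,152),(337,152),(353,152),(351,208)]:print("H",f(*p,90))
for p in[(266,103),(389,107),(381,245)]:print("box",f(*p,82))
E
```

```text
[[[180.5 102.5  25.2]
  [312.5 203.5  24. ]
  [354.5  58.5  19.4]
  [ 41.5 148.5  22.9]
  [154.5 240.5  27.4]
  [425.5 194.5  22.5]]]
knob [-1.6 32.2]
plate front [63.  53.5]
plate front [ 66.1 -51.3]
H [30.8 24.2]
H [31.1  7.9]
H [31.5 -7.7]
H [ 32. -26.]
H [-32.2 -29.3]
box [81.6 68.8]
box [ 84.  -70.4]
box [-85.4 -79.4]
```

The wrist view agrees with the first estimate to about 1 mm, and the lever is at neutral. I descend beside the knob.

```bash
python3 -m crank '[[0,0,30,0,0],[0,0,60,0,0],[0,0,86,0,0],[0,0,86,0,0],[0,0,86,0,0]]'
python3 w.py 0 66 161
```

```text
t: 2.07
eef_pos: [603.5, -136.0, 161.8]
tcp_rot: [3.142, 0.002, -0.307]
ft_force: [0.5, -0.1, 0.5]
opening: 0.005
grip_force: 0.0
t 2.0667 tcp [ 603.5 -136.   161.8] yaw -0.307 console [-1.  79.4] F [0.5 0. ] 0.5 op 0.005 j6 1.5497268033607428
tool d [ 1.  13.4  0.8] turn -0.1
```

```bash
python3 -m crank '[[0,5,0,0,0],[0,10,0,0,0],[0,14,0,0,0],[0,18,0,0,0],[0,22,0,0,0],[0,26,0,0,0],[0,30,0,0,0],[0,34,0,0,0],[0,38,0,0,0],[0,42,0,0,0]]'
python3 w.py 0 1 161
```

```text
t: 2.9
eef_pos: [591.6, -175.2, 162.3]
tcp_rot: [-3.141, -0.001, -0.305]
ft_force: [2.0, 3.4, 3.6]
opening: 0.004
grip_force: 2.3
t 2.9 tcp [ 591.6 -175.2  162.3] yaw -0.305 console [-0.5 38.4] F [0.9 3.9] 3.6 op 0.004 j6 1.4810331891991577
tool d [ 0.5 37.4  1.3] turn 0.0
```

```bash
python3 -m crank '[[0,4,0,0,0],[0,8,0,0,0],[0,12,0,0,0],[0,16,0,0,0],[0,20,0,0,0],[0,24,0,0,0],[0,28,0,0,0],[0,32,0,0,0],[0,35,0,0,0],[0,35,0,0,0]]'
python3 w.py 0 1 161
```

```text
t: 3.73
eef_pos: [580.7, -209.0, 161.9]
tcp_rot: [3.141, 0.0, -0.306]
ft_force: [1.1, 2.1, 1.6]
opening: 0.0
grip_force: 1.1
t 3.7333 tcp [ 580.7 -209.   161.9] yaw -0.306 console [-0.7  2.9] F [0.4 2.3] 1.6 op 0.0 j6 1.4246253651411596
tool d [0.7 1.9 0.9] turn 0.0
```

Now I back off left, lift, and look before going behind the knob.

```bash
python3 -m crank '[[0,-10,0,0,0],[0,-20,0,0,0],[0,-20,-30,0,0],[0,-20,-60,0,0],[0,-20,-85,0,0],[0,-20,-85,0,0]]'
python3 w.py -50 -31 163; python3 - <<'E'
from cell import env
from h import *
c=env.read_camera("wrist");K,P=c["K"],c["pose"];cv2.imwrite("pics/w2.png",c["img"])
g=cv2.cvtColor(c["img"],cv2.COLOR_BGR2GRAY)
h=cv2.HoughCircles(cv2.GaussianBlur(g,(5,5),1),cv2.HOUGH_GRADIENT,1,60,param1=80,param2=15,minRadius=18,maxRadius=28)[0]
M=np.array([580.5,-212.]);a=-.306;R=np.array([[np.cos(a),-np.sin(a)],[np.sin(a),np.cos(a)]])
for u,v,q in h:
    x,y=(u-K[0,2])/K[0,0],(v-K[1,2])/K[1,1];r=np.hypot(x,y);d=P[:3,:3]@[np.sin(r)*x/r,np.sin(r)*y/r,np.cos(r)];o=P[:3,3]
    print(u,v,q,g[int(v),int(u)],(R.T@((o+d*(163-o[2])/d[2])[:2]-M)).round(1))
E
```

```text
t: 4.23
eef_pos: [588.7, -188.8, 252.0]
tcp_rot: [3.14, -0.007, -0.304]
ft_force: [0.0, 0.5, 1.3]
opening: 0.001
grip_force: 0.0
t 4.2333 tcp [ 588.7 -188.8  252. ] yaw -0.304 console [ 0.8 24.6] F [-0.1  0.5] 1.3 op 0.001 j6 1.4584322593774162
tool d [-50.9  55.5  89. ] turn 0.1
310.5 206.5 22.9 34 [ -3.6 -23.3]
310.5 59.5 20.5 166 [119.9 -19.7]
183.5 84.5 23.0 234 [99.5 82.5]
107.5 126.5 20.7 237 [ 68.5 153.3]
143.5 194.5 23.0 153 [  6.9 123. ]
203.5 221.5 25.2 157 [-17.6  69.6]
23.5 137.5 25.2 218 [ 66.2 258.6]
406.5 208.5 20.1 162 [  -6.7 -117.8]
```

View pics/w2.png

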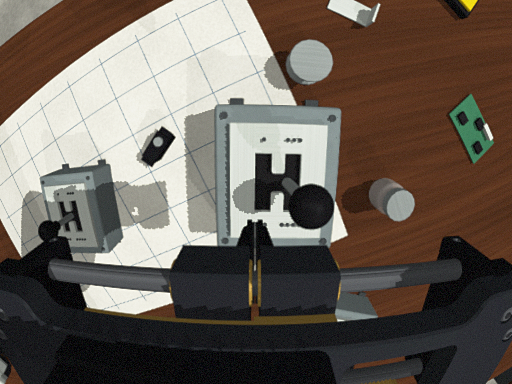

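The knob now shows at (311,206), about 23 mm right and 3 mm back. It is just short of the limb centre (26 to 36 mm), so it needs a further 7 mm.

```bash
python3 -m crank '[[0,0,40,0,0],[0,0,75,0,0],[0,0,85,0,0],[0,6,85,0,0],[0,12,85,0,0],[0,16,85,0,0],[0,20,85,0,0],[0,23,85,0,0],[0,25,85,0,0],[0,25,85,0,0]]'
python3 w.py 0 -5 161
```

```text
t: 5.12
eef_pos: [579.7, -213.6, 162.9]
tcp_rot: [3.141, -0.002, -0.306]
ft_force: [1.2, 1.3, 1.6]
opening: 0.007
grip_force: 1.1
t 5.1167 tcp [ 579.7 -213.6  162.9] yaw -0.306 console [-0.2 -1.7] F [0.8 1.6] 1.6 op 0.007 j6 1.416749186797561
tool d [0.2 3.3 1.9] turn 0.0
```

```bash
python3 -m crank '[[0,1.5,0,0,0],[0,3,0,0,0],[0,4,0,0,0],[0,4,0,0,0]]'
python3 w.py 0 -5 161
```

```text
t: 5.45
eef_pos: [578.3, -217.1, 162.1]
tcp_rot: [3.141, -0.0, -0.306]
ft_force: [1.3, 2.4, 2.1]
opening: 0.005
grip_force: 1.3
t 5.45 tcp [ 578.3 -217.1  162.1] yaw -0.306 console [-0.5 -5.5] F [0.5 2.7] 2.1 op 0.005 j6 1.410445548625825
tool d [ 0.5 -0.5  1.1] turn 0.0
```

```bash
python3 -m crank '[[0,-10,0,0,0],[0,-20,0,0,0],[0,-20,-30,0,0],[0,-20,-60,0,0],[0,-20,-85,0,0],[0,-20,-85,0,0],[0,-20,-85,0,0],[0,-20,-85,0,0]]'
cat > k.py <<'E'
from cell import env
from h import *
import sys
c=env.read_camera("wrist");K,P=c["K"],c["pose"];cv2.imwrite(sys.argv[1],c["img"])
g=cv2.cvtColor(c["img"],cv2.COLOR_BGR2GRAY)
M=np.array([580.5,-212.]);a=-.306;R=np.array([[np.cos(a),-np.sin(a)],[np.sin(a),np.cos(a)]])
for u,v,q in cv2.HoughCircles(cv2.GaussianBlur(g,(5,5),1),cv2.HOUGH_GRADIENT,1,60,param1=80,param2=15,minRadius=18,maxRadius=28)[0]:
    if g[int(v)-5:int(v)+6,int(u)-5:int(u)+6].mean()>60: continue
    x,y=(u-K[0,2])/K[0,0],(v-K[1,2])/K[1,1];r=np.hypot(x,y);d=P[:3,:3]@[np.sin(r)*x/r,np.sin(r)*y/r,np.cos(r)];o=P[:3,3]
    print(u,v,q,(R.T@((o+d*(float(sys.argv[2])-o[2])/d[2])[:2]-M)).round(1))
E
python3 k.py pics/w3.png 162; python3 w.py -50 -31 163
```

```text
t: 6.12
eef_pos: [584.1, -197.1, 246.2]
tcp_rot: [3.142, 0.001, -0.305]
ft_force: [0.0, -0.8, -1.1]
opening: 0.004
grip_force: 0.0
310.5 205.5 22.9 [ -3.8 -31.6]
65.5 211.5 25.2 [-12.  200.6]
t 6.1667 tcp [ 583.9 -197.2  245.7] yaw -0.305 console [-1.2 15.1] F [-0.5 -0.6] 0.0 op 0.007 j6 1.4431898773763696
tool d [-48.9  46.1  82.7] turn 0.1
```

View pics/w3.png

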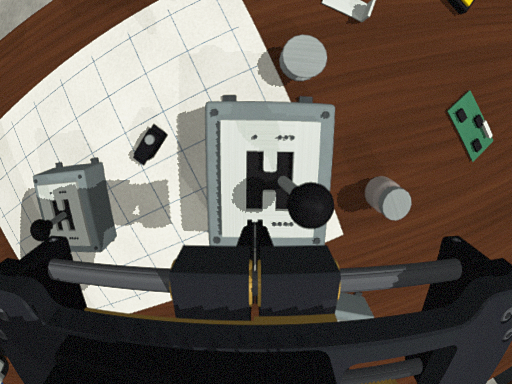

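The knob sits at (311,205), 32 mm right and 4 mm back: in the right limb, at neutral. Next I go behind it and down.

```bash
python3 -m crank '[[-30,15,0,0,0],[-49,35,0,0,0],[-49,46,0,0,0],[-49,46,0,0,0],[-49,46,30,0,0],[-49,46,65,0,0],[-49,46,86,0,0],[-49,46,86,0,0],[-49,46,86,0,0]]'
python3 w.py 17 -31 160
```

```text
t: 6.92
eef_pos: [524.2, -226.7, 160.2]
tcp_rot: [-3.141, 0.002, -0.305]
ft_force: [0.1, 0.2, -0.2]
opening: 0.006
grip_force: 0.0
t 6.9167 tcp [ 524.2 -226.7  160.2] yaw -0.305 console [-49.2 -30.9] F [0.  0.2] -0.2 op 0.006 j6 1.3523634376820086
tool d [66.2  0.1  0.2] turn 0.0
```

```bash
python3 -m crank '[[5,0,0,0,0],[10,0,0,0,0],[15,0,0,0,0],[20,0,0,0,0],[25,0,0,0,0],[30,0,0,0,0],[35,0,0,0,0],[40,0,0,0,0],[45,0,0,0,0],[50,0,0,0,0]]'
python3 w.py 17 -31 160
```

```text
t: 7.75
eef_pos: [571.8, -242.1, 160.8]
tcp_rot: [-3.142, 0.001, -0.305]
ft_force: [-3.0, 1.2, -0.6]
opening: 0.001
grip_force: 1.7
t 7.75 tcp [ 571.8 -242.1  160.8] yaw -0.305 console [  0.8 -31.4] F [-3.2  0.2] -0.6 op 0.001 j6 1.369431517311932
tool d [16.2 -0.4  0.8] turn 0.0
```

```bash
python3 -m crank '[[2,0,0,0,0],[4,0,0,0,0],[6,0,0,0,0],[8,0,0,0,0],[10,0,0,0,0],[12,0,0,0,0],[13,0,0,0,0],[13,0,0,0,0]]'
python3 w.py 17 -31 160
```

```text
t: 8.42
eef_pos: [584.0, -246.0, 161.1]
tcp_rot: [3.142, -0.0, -0.306]
ft_force: [-2.9, 0.7, -2.6]
opening: 0.003
grip_force: 1.4
t 8.4167 tcp [ 584.  -246.   161.1] yaw -0.306 console [ 13.6 -31.4] F [-3.  -0.2] -2.6 op 0.003 j6 1.3734854122709108
tool d [ 3.4 -0.4  1.1] turn 0.0
```

Now 1 mm steps with frequent force readings, to feel the stop.

```bash
for i in 1; do :; done; python3 -m crank '[[1,0,0,0,0],[2,0,0,0,0],[3,0,0,0,0],[3,0,0,0,0]]' | grep -E 'pos|force'
python3 w.py
```

```text
eef_pos: [586.9, -246.9, 161.1]
ft_force: [-3.3, 0.9, -1.7]
grip_force: 1.4
t 8.75 tcp [ 586.9 -246.9  161.1] yaw -0.305 console [ 16.6 -31.4] F [-3.4 -0.1] -1.7 op 0.005 j6 1.3744035452763281
```

```bash
python3 -m crank '[[1,0,0,0,0],[1,0,0,0,0]]' | grep -E 'pos|force'
python3 w.py
```

```text
eef_pos: [587.6, -247.2, 161.0]
ft_force: [-3.7, 0.5, -2.7]
grip_force: 1.9
t 8.9167 tcp [ 587.6 -247.2  161. ] yaw -0.305 console [ 17.4 -31.4] F [-3.7 -0.6] -2.7 op 0.006 j6 1.3746874788634948
```

```bash
python3 -m crank '[[1,0,0,0,0],[2,0,0,0,0],[2,0,0,0,0]]' | grep -E 'ft_force'
python3 w.py
```

```text
ft_force: [-5.0, 1.7, -2.6]
t 9.1667 tcp [ 589.2 -247.6  160.7] yaw -0.305 console [ 19.  -31.3] F [-5.3  0.1] -2.6 op 0.006 j6 1.375308473541941
```

```bash
python3 -m crank '[[1,0,0,0,0],[1.5,0,0,0,0],[1.5,0,0,0,0]]' | grep -E 'ft_force'
python3 w.py
```

```text
ft_force: [-7.7, 1.8, -3.7]
t 9.4167 tcp [ 590.3 -247.9  160.5] yaw -0.305 console [ 20.2 -31.3] F [-7.9 -0.6] -3.7 op 0.007 j6 1.375762968646066
```

```bash
python3 -m crank '[[1,0,0,0,0],[1.5,0,0,0,0],[1.5,0,0,0,0]]' | grep -E 'ft_force'
python3 w.py
```

```text
ft_force: [-7.6, 2.9, -3.4]
t 9.6667 tcp [ 591.4 -248.2  160.3] yaw -0.305 console [ 21.3 -31.2] F [-8.1  0.5] -3.4 op 0.004 j6 1.3762288513015921
```

```bash
python3 -m crank '[[1,0,0,0,0],[1.5,0,0,0,0],[1.5,0,0,0,0]]' | grep -E 'ft_force'
python3 w.py
```

```text
ft_force: [-9.6, 3.4, -4.1]
t 9.9167 tcp [ 592.5 -248.5  160.1] yaw -0.305 console [ 22.4 -31.2] F [-10.1   0.3] -4.1 op 0.005 j6 1.376672529656434
```

The force is rising against the stop (10 N). I back off, lift and check.

```bash
python3 -m crank '[[-10,0,0,0,0],[-30,0,0,0,0],[-30,0,0,0,0],[-30,0,-35,0,0],[-30,0,-70,0,0],[-30,0,-90,0,0],[-30,0,-90,0,0],[-30,0,-90,0,0],[-30,0,-90,0,0]]' | grep force
python3 k.py pics/w4.png 154; python3 w.py
```

```text
ft_force: [-0.5, 0.1, -0.2]
grip_force: 0.0
254.5 138.5 23.0 [ 46.2 -30.9]
t 10.7167 tcp [ 565.3 -240.1  250.1] yaw -0.306 console [ -6.1 -31.4] F [ 0.4 -0.6] 0.3 op 0.007 j6 1.3671846571193025
```

View pics/w4.png

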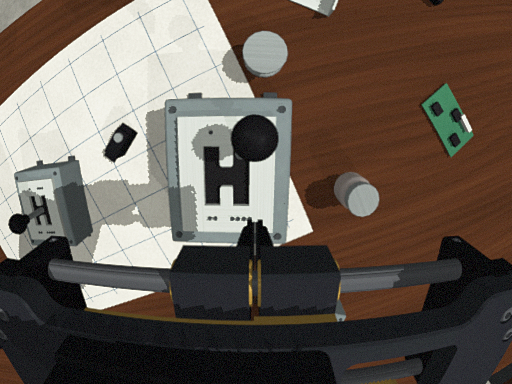

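The knob is at (254,138), which is 46 mm forward and 31 mm right: home in third. The servo, spool and jar are untouched, and the tool is clear.

```bash
python3 -c "from cell import env;print(env.job_done())"
```

```text
the job is handed in; nothing more can be done
None
```

The lever is home in third: it went across through neutral and then forward to the stop at about 10 N, without dipping into fourth. The servo, spool and jar were left alone, and I handed the job in at about 11 s with the gripper clear of everything.

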